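Crack open the stuck lid of the curing chest and hold it ajar

TASK

The varnished whales in the plywood curing chest need airing. First lift the steel hold-down weight up and off the peg at the front of the chest's lid and stand it gently upright on the bench; then take the lid by its bar, pull it free of its sticky gasket without letting it fly open, and hold its front edge about 4 to 5 cm up, finishing while still holding it there. Leave the other things on the bench alone.

Things in the scene. Friction and masses are not known exactly. Their poses are not given: they have to be found in the camera images.
- chest: plywood chest, fixed to the bench, outside 220 (x) x 360 (y) x 170 high without the lid; origin: centre of its underside, on the bench; x points from its front (robot side, where the peg is) to its hinge side, z up
- lid_front (a point): middle of the lid's front face, 226 mm in front of the lid's hinge axis, 184 mm above the bench when shut; moves with the lid. The lid is 232 x 372 x 23 mm, about 0.7 kg, its top 195 mm above the bench; the hinge axis lies along the chest's y at chest x = +110, z = 170 mm
- lid (a joint): opening angle of the chest's lid in rad: 0 shut, growing as the front edge rises (0.2 rad = 45 mm up), stop at 0.5. The gasket sticks: about 13 N at the bar, plus about 5 N of lid weight, breaks it; it grips over the first 0.06 rad or so, then lets go suddenly and only the lid's weight is felt. Let go of, the lid falls back nearly shut (below 0.08 rad)
- lid_bar (a point): middle of the lid's round steel grip bar, 14 mm in diameter, along the chest's y, 110 mm long between two posts; centre line 38 mm above the lid's top, 165 mm in front of and 63 mm above the hinge axis (chest x = -55, y = 0, z = 233 mm when shut); turns with the lid
- lid_peg (a point): point on the centre line of the steel peg on the lid's front edge where the weight hangs, 183 mm above the bench when shut. The peg is 8 mm thick, sticks out 52 mm level along the chest's -x from the lid's front face (this point is 34 mm out), and its end turns up: the tip's top is 12 mm above the top of the level part
- weight_mid (a point): hold-down weight, 0.6 kg, 116 tall; point half-way up, z up. Bottom block 40 (x) x 60 (y) x 45 high; above it a strap 8 thick (x), 32 wide (y), from 45 to 116 mm above the underside, with a window 18 wide, 60 to 94 mm up, whose upper edge rests on the peg: 26 mm are free below the peg. At the start its x lies along the peg (chest's x)
- stack_a_mid (a point): bystander: centre of a stack of whale-shaped plywood blanks, 216 x 60 x 48 high
- stack_b_mid (a point): bystander: centre of a stack of whale-shaped plywood blanks, 216 x 60 x 36 high
- sander_mid (a point): bystander: centre of a cork sanding block 110 x 65 x 32 high
- tape_mid (a point): bystander: centre of a roll of tape lying flat, 90 mm across, 24 high
- glue_mid (a point): bystander: centre of a standing white bottle, 52 mm across, 130 high
- pot_mid (a point): bystander: centre of an open steel pot, 72 mm across, 80 high
Mind the look-alikes: they are no part of the job. Leave any green or pink look-alike of the part that bears weight_mid alone.

How it is judged (in metres and radians):
On the way, in this order (a step that is already met when the one before it is completed fails the run):
1. the weight is off the peg and stands upright on the bench, let go, the lid still shut (height (world z) of weight_mid between 0.05 and 0.066 m and angle between weight_mid's own z axis and vertical below 0.12 rad and contact force between the fingers and weight below 0.1 N and value of joint lid below 0.05 rad), for 0.3 s.
2. the lid is broken free and held ajar, its front edge 30 to 60 mm up, for a second (value of joint lid between 0.133 and 0.268 rad and contact force between the fingers and chest above 1 N), for 1 s.
At the end, for the whole second after the job is handed in: The fingers hold the lid still with its front edge 30 to 60 mm up (0.133 to 0.268 rad), and the weight stands upright (within 7 degrees) on the bench, at rest, touching neither chest nor robot (all of step 2 and velocity of joint lid between -0.1 and 0.1 rad/s and contact force between each of chest, the arm and weight below 0.1 N and height (world z) of weight_mid between 0.05 and 0.066 m and angle between weight_mid's own z axis and vertical below 0.12 rad and linear speed of weight below 0.03 m/s); the arm keeps its last pose, push and grip.
It fails at once if the lid flies open: more than 0.38 rad (front edge 85 mm up) (value of joint lid above 0.38 rad).
It fails at once if the lid is pulled open with the weight still off the bench (value of joint lid above 0.06 rad and height (world z) of weight_mid above 0.1 m).
It fails at once if the weight is dropped: moving faster than 0.6 m/s out of the fingers (linear speed of weight above 0.6 m/s and contact force between the fingers and weight below 0.1 N).
It fails at once if another thing on the bench is moved by more than 40 mm (distance of any of stack_a_mid, stack_b_mid, sander_mid, tape_mid, glue_mid, pot_mid from where it was at the start of the episode above 0.04 m).
It also fails if it takes over 51 s, if anything falls off the work surface, if the arm or the gripper's body presses on something with over 40 N, if the wrist force passes 120 N, or if a joint passes its speed limit or range.

ROBOT

A 6-joint arm with a two-finger parallel gripper is mounted at the origin on the work surface. World frame = base frame: x ahead of the robot, y to its left, z up, the work surface at z = 0. Lengths are in mm, angles in degrees, forces in N, time in s.
With the tool pointing down it reaches from about 350 to 850 mm from the base axis. Payload 8.1 kg.
Tool frame: the origin (TCP) lies midway between the tips of the shut fingers; the grasp point (between the pads) lies 19 mm behind it; z points along the fingers, y is the direction in which the jaws open and shut (so a half turn about z gives the same grasp; the last joint's range is limited). The gripper opens to 85 mm and grips with 20 to 120 N. Pads are 22 mm wide; open, the fingers measure 114 mm over their backs; the gripper's body (76 mm by 85 mm) begins 54 mm behind the grasp point. The pads swing forward as they close: fully open they stand 13 mm farther back than shut.
Start: joints at [69.305, 7.471, 85.268, -0, 87.261, -4.893], TCP at [163.368, 577.335, 231.292] pointing down, gripper open.
Joint ranges: [-169.43, 169.43], [-51.17, 129.36], [1.28, 143.12], [-76.62, 256.62], [0, 156.53], [-152.29, 152.29]. Speed limits (degrees/s): [136.94, 136.94, 159.86, 180, 180, 180].

INTERFACE

Orientations are given as [roll, pitch, yaw] about the fixed x, y, z axes, in that order (R = Rz(yaw) Ry(pitch) Rx(roll)).
In Python, from bench import telemetry, snapshot, camera_params, job gives the robot as it stands. The module is installed in compiled form; this text tells all that it offers.
- The arm moves only by the shell command python3 -m jog 'ROWS' [FORCE]. ROWS is JSON, a list that holds one entry, the list of rows, each a list of 7 numbers: the shift along the tool's x, y, z in units of 50 mm (1.0 is 50 mm), then the turn, a rotation vector about the tool's x, y, z in units of 2 pi rad (1.0 is 2 pi rad), then the opening, from 0 (shut) to 1 (fully open). In form: [[[dx, dy, dz, rx, ry, rz, claw], ...]]. A call has 1 to 12 rows; each row shifts and turns the commanded pose from where the row before left it, along the tool's axes as they then stand; what a row does not reach is not made up. A row lasts 1/8 s, in which the tool goes at most 62.5 mm and 10.7 degrees, less where a joint would pass 70% of its speed; a pose out of reach is approached as far as the arm can. A call with a number of a shift or a turn outside -1 to 1 is refused whole. A call with a gripper value outside its range is refused whole. The fingers move at their own pace and stop on an object; FORCE is the grip in N (left out, the last holds). Time passes only in rows, so rows that do not move let the fingers close. It gives the time, the measured TCP pose, the force and the opening at its end, in the units of the state.
- telemetry.sense(): the state, without advancing time (a new reading comes with each control period).
- snapshot(name): name is "side" or "top" or "wrist"; returns (picture, depth): 420x560x3 uint8, red, green, blue; 420x560 float32, mm along the optical axis (not along the pixel's ray), 0 where there is no reading.
- camera_params(name): a dict with "K" (3x3 intrinsics, pixels), "D" ([k1, k2, p1, p2, k3] as OpenCV has them; the pictures are not rectified), "extrinsics" (4x4, takes a point from camera to world coordinates). Camera axes: x right, y down, z forward; pixel columns grow to the right and rows downward; lengths in mm; the calibration is good to about 2 mm. A picture is of the moment at which its call begins: read the wrist's pose just before it. camera_params takes no time and is no camera call; for the wrist camera it gives the pose at the moment of the call.
- job.hand_in(): hands the job in, once; it reports no verdict.
The state is a dict: "time": time; "joint_pos": joint angles; "qd": joint speeds; "joint_efforts": joint torques, N m; "tool_pos": TCP position; "tcp_rot": TCP orientation; "ft_force": force on the tool from outside, world axes, zero at the start; "wrist_torque": the same for the moment, N m; "finger_gap": finger opening in mm.
Only numpy, scipy, OpenCV 4.12 (cv2) and the standard library are available. Lean on these libraries where they do the work, as an engineer would, in place of code of your own. Each camera call takes 0.05 s, during which the arm holds its last target. There are 200 camera calls.

## Working session

There is one attempt and no reset: what is moved stays moved. The work goes in short steps, Python scripts to look and compute and a shell command to move; the robot and the scene stay as the last step left them, time stands still between calls to the robot, and variables do not carry over. Pictures are saved under pics/ and viewed, about 8 in all and at most 12, crops included, and the job is handed in when it is done.

```bash
mkdir -p pics
cat > h.py <<'E'
import numpy as np, cv2
from bench import telemetry, snapshot, camera_params, job
from scipy.spatial.transform import Rotation as R
def grab(n,f):
    p=camera_params(n); im,d=snapshot(n); cv2.imwrite(f'pics/{f}.png',im[:,:,::-1]); np.savez(f'pics/{f}.npz',im=im,d=d,K=p['K'],D=p['D'],E=p['extrinsics']); return im,d,p
def load(f): return np.load(f'pics/{f}.npz')
def rays(f,px):
    z=load(f); u=cv2.undistortPoints(np.array(px,float).reshape(-1,1,2),z['K'],z['D']).reshape(-1,2)
    v=np.c_[u,np.ones(len(u))]; return z['E'][:3,3], v@z['E'][:3,:3].T
def onplane(f,px,h):
    o,v=rays(f,px); return o+v*((h-o[2])/v[:,2])[:,None]
def cloud(f):
    z=load(f); h,w=z['d'].shape; g=np.stack(np.meshgrid(np.arange(w),np.arange(h)),-1).reshape(-1,2)
    o,v=rays(f,g); P=(o+v*z['d'].reshape(-1,1)).reshape(h,w,3); P[z['d']==0]=np.nan; return P
E
python3 - <<'E'
from h import *
a=[grab(n,n+'0') for n in ('side','top')]
s=telemetry.sense(); print(s)
im=np.hstack([x[0] for x in a])[:,:,::-1]
cv2.imwrite('pics/both.png',cv2.resize(im,(800,300),interpolation=cv2.INTER_AREA))
for x in a: print(x[2]['extrinsics'])
E
```

```text
{'time': 0.1, 'joint_pos': array([ 6.93067643e+01,  7.51210801e+00,  8.53246278e+01, -2.76192229e-03,
        8.72610391e+01, -4.89248684e+00]), 'qd': array([-0.04906873, -0.16099712, -0.26524558,  0.08758806, -0.07153728,
       -0.01255074]), 'joint_efforts': array([ 7.06538231e-04, -5.70946705e+01, -5.01945662e+01, -2.33984374e-04,
        8.04579060e-03, -3.97102929e-05]), 'tool_pos': array([163.18599105, 576.85664772, 230.32027326]), 'tcp_rot': array([-1.79902346e+02, -5.59036242e-03,  1.64199381e+02]), 'ft_force': array([ 0.02153295, -0.40055554,  1.53017179]), 'wrist_torque': array([ 0.04834924,  0.0259653 , -0.03182251]), 'finger_gap': 85.38598524056974}
[[-9.98409211e-01 -1.20071942e-02  5.50896885e-02  4.76348043e+02]
 [-5.20101121e-02  5.73405527e-01 -8.17619135e-01  7.17678244e+02]
 [-2.17714201e-02 -8.19183697e-01 -5.73117855e-01  6.65553323e+02]
 [ 0.00000000e+00  0.00000000e+00  0.00000000e+00  1.00000000e+00]]
[[ 1.49965494e-02 -9.89738649e-01  1.42100352e-01  4.00565543e+02]
 [-9.99865767e-01 -1.39060195e-02  8.66437954e-03  4.18147310e+00]
 [-6.59942103e-03 -1.42211213e-01 -9.89814335e-01  1.02237306e+03]
 [ 0.00000000e+00  0.00000000e+00  0.00000000e+00  1.00000000e+00]]
```

View pics/top0.png

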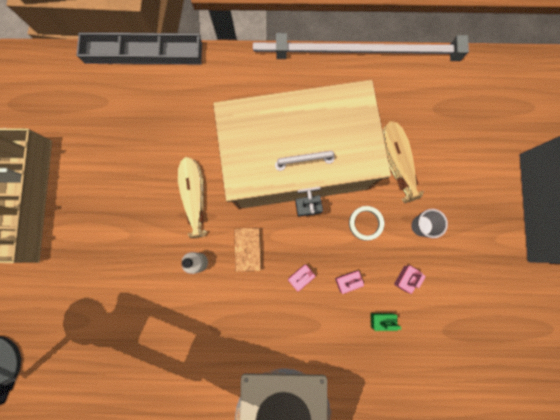

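View pics/side0.png

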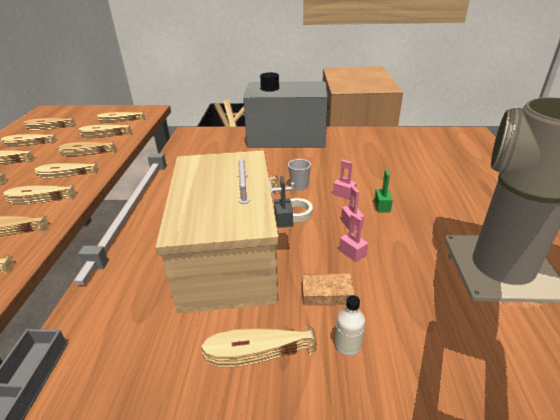

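The top view shows the chest lid with corners near (214,102), (374,82), (388,178) and (228,198), and its bar from (280,165) to (332,155). The candidates for the weight are:
- dark grey at (309,202), hanging at the chest's front edge
- pink at (301,277), (350,282) and (411,279)
- green at (386,322)

Only the dark one hangs on the peg, so it is the weight. I'll measure it and confirm with a crop.

Run:
```python
from h import *
P=cloud('top0'); z=load('top0'); im=z['im']
# lid top from depth
m=(abs(P[:,:,2]-195)<8)&(P[:,:,0]>400)&(abs(P[:,:,1])<350)
m=cv2.morphologyEx(m.astype(np.uint8),cv2.MORPH_OPEN,np.ones((5,5)))
c=max(cv2.findContours(m,0,2)[0],key=cv2.contourArea); m2=cv2.drawContours(np.zeros_like(m),[c],-1,1,-1)
print('lid z',np.nanmedian(P[m2>0][:,2]))
W=onplane('top0',c.reshape(-1,2),195)[:,:2].astype(np.float32)
r=cv2.minAreaRect(W); print('lid rect',r, cv2.boxPoints(r).round(1).tolist())
# bar
hb=(P[:,:,2]>222)&(P[:,:,2]<255)&(m2>0)
v,u=np.nonzero(hb); Q=onplane('top0',np.c_[u,v],238)[:,:2].astype(np.float32); print('bar',len(u),cv2.minAreaRect(Q),np.nanmedian(P[hb][:,2]))
# weight: dark pixels in front of lid
g=im.astype(int).max(2); v,u=np.mgrid[:420,:560]
d=(u>285)&(u<335)&(v>183)&(v<225)&(g<75)
print('dark',d.sum()); vv,uu=np.nonzero(d)
for lo,hi in ((20,60),(60,100),(100,140),(140,175),(175,215)):
    k=d&(P[:,:,2]>lo)&(P[:,:,2]<hi)
    if k.sum(): print(lo,hi,k.sum(),np.nanmean(P[k],0).round(1),np.nanmin(P[k],0).round(0),np.nanmax(P[k],0).round(0))
a=cv2.resize(im[150:240,260:360],None,fx=6,fy=6,interpolation=cv2.INTER_CUBIC)
cv2.imwrite('pics/crop1.png',a[:,:,::-1])
b=cv2.resize(load('side0')['im'][150:240,240:340],None,fx=6,fy=6,interpolation=cv2.INTER_CUBIC)
cv2.imwrite('pics/crop2.png',cv2.resize(np.hstack([a,b]),(800,360))[:,:,::-1])
for n,col in (('glue',(193,263)),('tape',(367,223)),('pot',(432,224)),('sander',(248,250)),('p1',(301,277)),('p2',(350,282)),('p3',(411,279)),('g',(386,322)),('stA',(192,195)),('stB',(402,160))): print(n,P[col[1],col[0]].round(0))
```

```text
lid z 193.7573010052588
lid rect ((666.8958740234375, -30.809982299804688), (234.59085083007812, 370.3416442871094), 9.343452453613281) [[521.0999755859375, 132.89999389648438], [581.2000122070312, -232.60000610351562], [812.7000122070312, -194.5], [752.5999755859375, 170.89999389648438]]
bar 374 ((613.7703857421875, -39.30666732788086), (15.186172485351562, 121.34520721435547), 9.912105560302734) 237.29244752458095
dark 62
100 140 29 [513.4 -68.5 131.4] [505. -81. 114.] [534. -46. 139.]
140 175 12 [522.2 -57.4 159.4] [512. -73. 141.] [525. -39. 173.]
175 215 21 [522.6 -52.8 191.3] [520. -71. 176.] [526. -39. 207.]
glue [387. 220. 102.]
tape [ 499. -221.   -2.]
pot [ 498. -392.    9.]
sander [422.  96.  27.]
p1 [356. -41.  56.]
p2 [ 346. -163.   59.]
p3 [ 355. -315.   58.]
g [ 251. -250.   61.]
stA [564. 248.  31.]
stB [ 663. -305.   47.]
```

View pics/crop2.png

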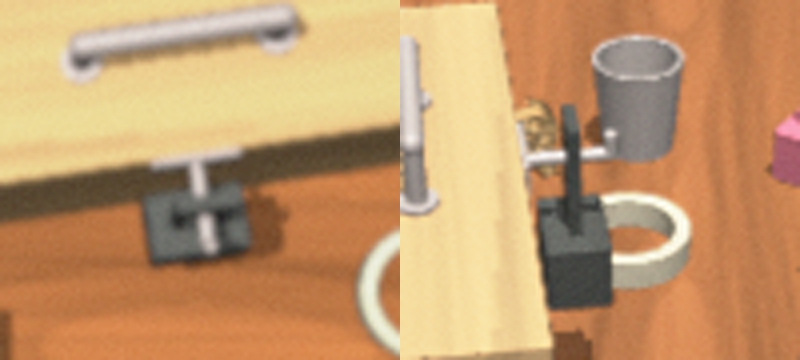

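The crop shows the dark weight hanging on the steel peg, with the peg through its strap window. The pink and green ones stand free on the bench, so I'll leave them. The chest's yaw is about 9.3° and the peg point is about (517.6, -55.4, 183). Next I move above the peg: turn first, then translate.

```bash
python3 -m jog '[[[0,0,-0.2,0,0,-0.0233,1],[0,0,-0.3,0,0,-0.0233,1],[0,0,-0.3,0,0,-0.0233,1],[-0.3,-0.8,0,0,0,0,1],[-0.33,-0.9,0,0,0,0,1],[-0.33,-0.9,0,0,0,0,1],[-0.33,-0.9,0,0,0,0,1],[-0.33,-0.9,0,0,0,0,1],[-0.33,-0.9,0,0,0,0,1],[-0.33,-0.9,0,0,0,0,1],[-0.33,-0.9,0,0,0,0,1],[-0.33,-0.9,0,0,0,0,1]]]' 40
```

```text
time: 1.6
tool_pos: [373.8, 205.1, 271.0]
tcp_rot: [-180.0, -0.0, -170.6]
ft_force: [0.5, -0.5, -1.0]
finger_gap: 85.4
```

```bash
cat > go.py <<'E'
import sys; from h import *
s=telemetry.sense(); r=R.from_euler('xyz',s['tcp_rot'],degrees=True)
t=np.array([float(x) for x in sys.argv[1:4]]); print(s['time'],s['tool_pos'].round(1),s['tcp_rot'].round(1),s['ft_force'].round(1),s['finger_gap'].round(1))
print('units',(r.inv().apply(t-s['tool_pos'])/50).round(3))
if len(sys.argv)>4:
    q=R.from_euler('xyz',[float(x) for x in sys.argv[4:7]],degrees=True); print('turn',((r.inv()*q).as_rotvec()/2/np.pi).round(4))
E
python3 go.py 517.6 -55.4 270 180 0 -170.7
```

```text
Traceback (most recent call last):
  File "go.py", line 3, in <module>
    t=np.array([float(x) for x in sys.argv[1:4]]); print(s['time'],s['tool_pos'].round(1),s['tcp_rot'].round(1),s['ft_force'].round(1),s['finger_gap'].round(1))
                                                                                                                                       ^^^^^^^^^^^^^^^^^^^^^
AttributeError: 'float' object has no attribute 'round'
```

```bash
sed -i "s/s\['finger_gap'\].round(1)/round(s['finger_gap'],1)/" go.py
python3 -m jog '[[[-0.28,-0.8,0,0,0,0,1],[-0.28,-0.8,0,0,0,0,1],[-0.28,-0.8,0,0,0,0,1],[-0.28,-0.8,0,0,0,0,1],[-0.28,-0.8,0,0,0,0,1],[-0.28,-0.8,0,0,0,0,1],[-0.28,-0.8,0,0,0,0,1],[0,0,0,0,0,0,1],[0,0,0,0,0,0,1]]]' 40
python3 go.py 517.6 -55.4 270 180 0 -170.7; python3 -c "
from h import *
grab('wrist','w1')"
```

```text
time: 2.72
tool_pos: [515.3, -53.5, 270.8]
tcp_rot: [180.0, -0.1, -170.7]
ft_force: [0.2, 0.2, -0.4]
finger_gap: 85.6
2.725 [515.3 -53.5 270.8] [ 1.800e+02 -1.000e-01 -1.707e+02] [ 0.2  0.2 -0.4] 85.6
units [-0.039 -0.045  0.015]
turn [ 0.0001 -0.0002  0.0001]
```

View pics/w1.png

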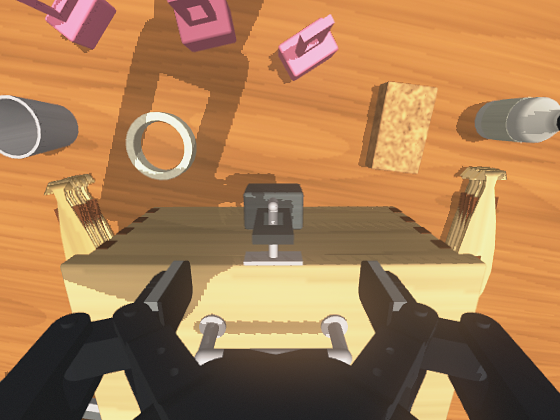

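The wrist view shows the strap at about cols 251–295, rows 218–243, with the peg tip at (273,208) and the lid front edge at row 262. I'll measure from it.

Run:
```python
from h import *
P=cloud('w1'); im=load('w1')['im'].astype(int)
v,u=np.mgrid[:420,:560]; box=(u>235)&(u<312)&(v>175)&(v<258)
k=box&(P[:,:,2]>203)&(P[:,:,2]<216)&(im.max(2)<110)
print('straptop',k.sum(),np.median(P[k],0).round(1)); print(cv2.minAreaRect(P[k][:,:2].astype(np.float32)))
vv,uu=np.nonzero(k); print('px',uu.min(),uu.max(),vv.min(),vv.max(), cv2.minAreaRect(onplane('w1',np.c_[uu,vv],209)[:,:2].astype(np.float32)))
for row in range(196,256,4): print(row,im[row,273],P[row,262].round(1),P[row,273].round(1))
c=np.array([551.15,-49.85]);a=np.radians(9.34);A=np.array([[np.cos(a),np.sin(a)],[-np.sin(a),np.cos(a)]])
print('straptop in lid-front frame',A@(np.median(P[k],0)[:2]-c))
m=(abs(P[:,:,2]-195)<5)&(u>100)&(u<450)&(v<300)&(im[:,:,0]>150)
L=P[m][:,:2]; q=(L-c)@A.T; print('lid front face x:',np.percentile(q[:,0],[0.5,2,5]), 'z',np.median(P[m][:,2]))
b=(P[:,:,2]>228)&(P[:,:,2]<245)&(v>310)&(u>195)&(u<350); q=(P[b][:,:2]-c)@A.T; print('bar',b.sum(),np.median(q,0),np.percentile(q[:,1],[1,99]))
```

```text
straptop 479 [525.8 -52.8 207.9]
((526.7725830078125, -52.82640075683594), (8.538374900817871, 31.549869537353516), 9.188552856445312)
px 252 293 232 244 ((525.7233276367188, -53.0513801574707), (9.872586250305176, 31.203086853027344), 9.2704439163208)
196 [132 131 124] [513.4 -66.  136.4] [511.2 -55.4 138. ]
200 [116 107 103] [517.  -65.4 138. ] [501.  -56.8 190.6]
204 [222 215 209] [521.3 -64.8 137. ] [502.5 -56.5 196.7]
208 [232 227 222] [525.2 -64.2 138. ] [505.4 -56.  197.7]
212 [167 158 154] [524.7 -63.7 152.2] [512.4 -55.  185.9]
216 [168 159 154] [525.  -63.2 162.9] [515.9 -54.4 185.8]
220 [163 154 150] [524.5 -62.7 175.4] [519.  -53.9 186.8]
224 [177 168 163] [524.7 -62.3 184.6] [522.5 -53.3 186.6]
228 [78 70 62] [524.8 -61.9 193.7] [522.7 -53.3 195.5]
232 [79 70 64] [524.3 -61.6 203.6] [523.1 -53.2 203.2]
236 [100  94  86] [526.1 -61.2 207.1] [524.6 -52.9 207.7]
240 [102  96  88] [528.5 -60.7 209.3] [527.8 -52.4 207.8]
244 [173 164 158] [532.9 -60.2 206.7] [531.  -51.9 208. ]
248 [236 231 226] [563.7 -58.  147.4] [544.1 -49.8 186.5]
252 [236 231 226] [554.6 -58.2 175.5] [547.8 -49.2 186.6]
straptop in lid-front frame [-25.53137207   1.21977029]
lid front face x: [-46.11758754   3.7465009    5.67283731] z 194.39336864286554
bar 746 [59.80148981 -1.90971792] [-58.14064151  59.9257994 ]
```

```bash
python3 -c "
from h import *
print(load('w1')['E'].round(2))"; python3 go.py 526 -53 168 180 0 -170.7
```

```text
[[-1.6000e-01  9.4000e-01  2.9000e-01  4.4092e+02]
 [ 9.9000e-01  1.5000e-01  5.0000e-02 -6.5480e+01]
 [ 0.0000e+00  3.0000e-01 -9.6000e-01  4.1281e+02]
 [ 0.0000e+00  0.0000e+00  0.0000e+00  1.0000e+00]]
2.775 [515.3 -53.1 271. ] [ 180.    -0.  -170.6] [-1.   0.5 -0. ] 85.5
units [-0.213 -0.034  2.06 ]
turn [ 0.0001 -0.0001  0.0002]
```

```bash
python3 -m jog '[[[-0.21,-0.03,0.2,0,0,0,1],[0,0,0.4,0,0,0,1],[0,0,0.4,0,0,0,1],[0,0,0.4,0,0,0,1],[0,0,0.4,0,0,0,1],[0,0,0.26,0,0,0,1],[0,0,0,0,0,0,0.55],[0,0,0,0,0,0,0.3],[0,0,0,0,0,0,0.3],[0,0,0,0,0,0,0.2],[0,0,0,0,0,0,0.2],[0,0,0,0,0,0,0.2]]]' 40; python3 go.py 526 -53 168
```

```text
time: 4.28
tool_pos: [527.1, -54.0, 169.4]
tcp_rot: [-179.9, 0.1, -170.6]
ft_force: [1.7, -3.3, 5.2]
finger_gap: 31.4
4.275 [527.1 -54.  169.4] [-1.799e+02  1.000e-01 -1.706e+02] [ 1.7 -3.3  5.2] 31.4
units [0.019 0.024 0.027]
```

```bash
python3 -m jog '[[[0,0,0,0,0,0,0],[0,0,0,0,0,0,0],[0,0,0,0,0,0,0],[0,0,-0.06,0,0,0,0],[0,0,-0.08,0,0,0,0],[0,0,-0.08,0,0,0,0],[0,0,-0.08,0,0,0,0],[0,0,-0.08,0,0,0,0],[0,0,0,0,0,0,0],[0,0,0,0,0,0,0]]]' 50; python3 -c "
from h import *
grab('wrist','w2'); a=grab('side','s2')[0]; b=cv2.imread('pics/w2.png')[120:330,130:410]
c=cv2.resize(a[150:240,230:350,::-1],(400,300)); cv2.imwrite('pics/v2.png',np.hstack([c,cv2.resize(b,(400,300))]))
P=cloud('w2'); 
for r in range(196,250,6): print(r,P[r,273].round(0),P[r,262].round(0))"
```

```text
time: 5.52
tool_pos: [526.3, -53.5, 187.2]
tcp_rot: [180.0, -0.0, -170.6]
ft_force: [-0.4, -0.0, -5.7]
finger_gap: 31.3
196 [507. -58. 116.] [508. -66. 116.]
202 [507. -58. 132.] [508. -65. 132.]
208 [507. -58. 147.] [508. -65. 146.]
214 [508. -57. 154.] [509. -64. 155.]
220 [501. -58. 187.] [513. -64. 155.]
226 [501. -58. 195.] [518. -63. 154.]
232 [503. -58. 198.] [522. -62. 154.]
238 [506. -57. 198.] [524. -62. 159.]
244 [516. -56. 185.] [524. -61. 168.]
```

View pics/v2.png

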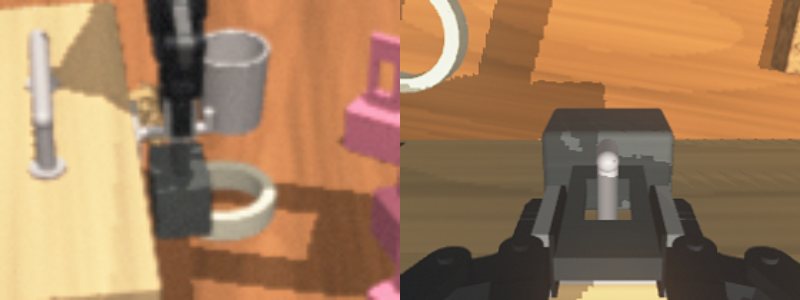

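Block top is at about 154.5, so the weight is lifted about 17 mm. It hangs free at -5.7 N, with the peg tip centred in the window. I'll raise it 2 mm more, then draw it off toward the robot.

```bash
python3 -m jog '[[[0,0,-0.04,0,0,0,0],[0.08,0,0,0,0,0,0],[0.15,0,0,0,0,0,0],[0.15,0,0,0,0,0,0],[0.15,0,0,0,0,0,0],[0.15,0,0,0,0,0,0],[0.2,0,0,0,0,0,0],[0.25,0,0,0,0,0,0],[0.2,0,0,0,0,0,0],[0.1,0,0,0,0,0,0],[0,0,0,0,0,0,0],[0,0,0,0,0,0,0]]]'; python3 -c "
from h import *
grab('wrist','w3'); a=grab('side','s3')[0]; b=cv2.imread('pics/w3.png')[60:330,100:460]
c=cv2.resize(a[130:265,220:400,::-1],(400,300)); cv2.imwrite('pics/v3.png',np.hstack([c,cv2.resize(b,(400,300))]))
P=cloud('w3'); 
for r in range(190,245,6): print(r,P[r,273].round(0),P[r,262].round(0))"
```

```text
time: 7.12
tool_pos: [456.1, -65.2, 189.5]
tcp_rot: [-180.0, 0.0, -170.6]
ft_force: [0.1, -0.1, -5.7]
finger_gap: 31.3
190 [460. -66.   0.] [462. -79.  -1.]
196 [437. -69. 117.] [438. -78. 117.]
202 [437. -69. 134.] [438. -77. 134.]
208 [436. -69. 149.] [438. -76. 149.]
214 [438. -69. 157.] [439. -76. 157.]
220 [442. -68. 158.] [444. -75. 156.]
226 [446. -68. 156.] [447. -75. 157.]
232 [450. -67. 156.] [451. -74. 157.]
238 [452. -67. 162.] [453. -73. 162.]
244 [452. -67. 172.] [453. -73. 171.]
```

View pics/v3.png

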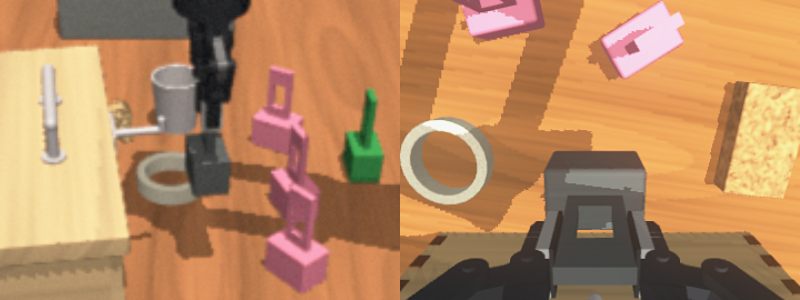

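The weight is off the peg and hangs upright, with its underside at about 112 mm. I'll lower it.

```bash
python3 -m jog '[[[0,0,0.2,0,0,0,0],[0,0,0.35,0,0,0,0],[0,0,0.4,0,0,0,0],[0,0,0.4,0,0,0,0],[0,0,0.35,0,0,0,0],[0,0,0.25,0,0,0,0],[0,0,0.15,0,0,0,0],[0,0,0.04,0,0,0,0],[0,0,0.02,0,0,0,0],[0,0,0,0,0,0,0]]]'
```

```text
time: 8.48
tool_pos: [456.3, -65.3, 81.9]
tcp_rot: [-180.0, 0.1, -170.6]
ft_force: [0.4, -0.2, -6.0]
finger_gap: 31.4
```

```bash
python3 -m jog '[[[0,0,0.02,0,0,0,0],[0,0,0.02,0,0,0,0],[0,0,0,0,0,0,0]]]'
```

```text
time: 8.85
tool_pos: [455.7, -65.1, 79.3]
tcp_rot: [180.0, -0.0, -170.6]
ft_force: [-0.2, -0.0, -6.5]
finger_gap: 31.3
```

```bash
python3 -m jog '[[[0,0,0.02,0,0,0,0],[0,0,0,0,0,0,0]]]';python3 -m jog '[[[0,0,0.02,0,0,0,0],[0,0,0,0,0,0,0]]]'
```

```text
time: 9.1
tool_pos: [455.7, -65.1, 78.2]
tcp_rot: [180.0, -0.0, -170.6]
ft_force: [-0.0, -0.2, -5.7]
finger_gap: 31.2
time: 9.35
tool_pos: [455.7, -65.1, 77.2]
tcp_rot: [180.0, -0.0, -170.6]
ft_force: [0.0, -0.4, -5.3]
finger_gap: 31.4
```

```bash
python3 -m jog '[[[0,0,0.02,0,0,0,0],[0,0,0,0,0,0,0]]]';python3 -m jog '[[[0,0,0.01,0,0,0,0],[0,0,0,0,0,0,0]]]'
```

```text
time: 9.6
tool_pos: [456.0, -65.2, 76.9]
tcp_rot: [-180.0, 0.0, -170.6]
ft_force: [-2.6, 1.5, 2.9]
finger_gap: 31.4
time: 9.85
tool_pos: [456.2, -65.2, 76.9]
tcp_rot: [-180.0, 0.0, -170.6]
ft_force: [-4.7, 2.4, 7.7]
finger_gap: 31.3
```

It's on the bench. I'll unload slightly, open gently and check.

```bash
python3 -m jog '[[[0,0,-0.015,0,0,0,0],[0,0,0,0,0,0,0.4],[0,0,0,0,0,0,0.5],[0,0,0,0,0,0,0.7],[0,0,0,0,0,0,0.9],[0,0,0,0,0,0,1],[0,0,0,0,0,0,1],[0,0,0,0,0,0,1],[0,0,0,0,0,0,1]]]'; python3 -c "
from h import *
grab('wrist','w4'); P=cloud('w4'); im=load('w4')['im'].astype(int); d=im.max(2)<115
for lo,hi in ((38,50),(110,122)):
    k=d&(P[:,:,2]>lo)&(P[:,:,2]<hi)&(abs(P[:,:,1]+65)<36)&(abs(P[:,:,0]-456)<45); print(lo,k.sum(),np.median(P[k],0).round(1),cv2.minAreaRect(P[k][:,:2].astype(np.float32)))
print(P[150:250:8,273].round(0))"
```

```text
time: 10.98
tool_pos: [455.8, -65.1, 76.6]
tcp_rot: [180.0, 0.0, -170.6]
ft_force: [0.1, 0.4, 0.2]
finger_gap: 85.6
38 2467 [453.  -71.8  44.2] ((455.17706298828125, -64.75570678710938), (39.45343780517578, 59.41703414916992), 9.543163299560547)
110 1711 [454.2 -64.9 115.2] ((455.74542236328125, -64.67838287353516), (9.82638168334961, 31.59836769104004), 8.830598831176758)
[[402. -75.   0.]
 [408. -74.  -1.]
 [414. -73.  -0.]
 [421. -72.  -2.]
 [426. -71.   0.]
 [433. -70.  -1.]
 [436. -69.  11.]
 [437. -69.  29.]
 [438. -69.  44.]
 [443. -68.  44.]
 [448. -67.  44.]
 [452. -67.  49.]
 [453. -66.  59.]]
```

View pics/w4.png

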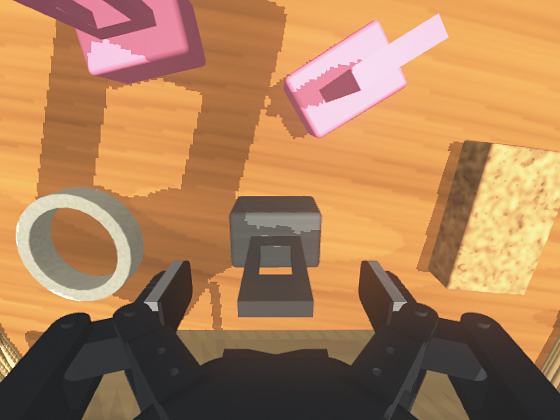

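Step 1 looks good: base and strap centres agree within 0.6 mm, the strap top is at 115 mm, and the fingers are clear. Next I rise, turn the jaws across the bar and go above it.

```bash
python3 -m jog '[[[0,0,-0.3,0,0,0,1],[0,0,-0.6,0,0,0,1],[0,0,-0.8,0,0,0,1],[0,0,-0.3,0,0,0.0278,1],[0,0,-0.3,0,0,0.0278,1],[0,0,-0.3,0,0,0.0278,1],[0,0,-0.3,0,0,0.0278,1],[0,0,-0.3,0,0,0.0278,1],[0,0,-0.3,0,0,0.0278,1],[0,0,-0.3,0,0,0.0278,1],[0,0,-0.3,0,0,0.0278,1],[0,0,-0.3,0,0,0.0278,1]]]'; python3 go.py 613.5 -39.5 285 180 0 99.3
```

```text
time: 12.52
tool_pos: [455.7, -65.1, 298.3]
tcp_rot: [179.9, 0.0, 99.0]
ft_force: [0.7, -0.3, -0.8]
finger_gap: 85.3
12.525 [455.7 -65.1 298.3] [179.9   0.   99. ] [ 0.7 -0.3 -0.8] 85.3
units [0.015 3.197 0.27 ]
turn [ 0.0002  0.0001 -0.0009]
```

```bash
python3 -m jog '[[[0,0.4,0,0,0,-0.0009,1],[0,0.6,0,0,0,0,1],[0,0.7,0,0,0,0,1],[0,0.7,0,0,0,0,1],[0.015,0.5,0,0,0,0,1],[0,0.3,0,0,0,0,1],[0,0,0,0,0,0,1],[0,0,0,0,0,0,1]]]'; python3 go.py 613.5 -39.5 214 180 0 99.3
python3 - <<'E'
from h import *
grab('wrist','w5'); P=cloud('w5')
c=np.array([613.5,-39.5]);a=np.radians(9.34);A=np.array([[np.cos(a),np.sin(a)],[-np.sin(a),np.cos(a)]])
q=(P[:,:,:2]-c)@A.T; im=load('w5')['im'].astype(int)
b=(abs(q[:,:,0])<25)&(abs(q[:,:,1])<70)&(P[:,:,2]>215)&(P[:,:,2]<248)&(im.max(2)>110)
Q=q[b]; z=P[b][:,2]; print(b.sum(), np.percentile(Q,[1,50,99],axis=0).round(1), np.percentile(z,[5,50,99]))
t=b&(P[:,:,2]>237); print('crest',t.sum(),np.median(q[t],0),np.median(P[t],0))
E
```

```text
time: 13.52
tool_pos: [613.0, -37.9, 297.1]
tcp_rot: [180.0, 0.0, 99.6]
ft_force: [0.7, -0.7, 0.7]
finger_gap: 85.3
13.525 [613.  -37.9 297.1] [180.    0.   99.6] [ 0.7 -0.7  0.7] 85.3
units [-0.033  0.004  1.663]
turn [0.     0.     0.0009]
2724 [[ -3.2 -55.6]
 [  3.1  10.1]
 [ 10.   61.5]] [234.77852491 238.15970681 240.23219669]
crest 2029 [3.18058632 9.23967253] [615.22634699 -29.88741453 238.6025    ]
```

View pics/w5.png

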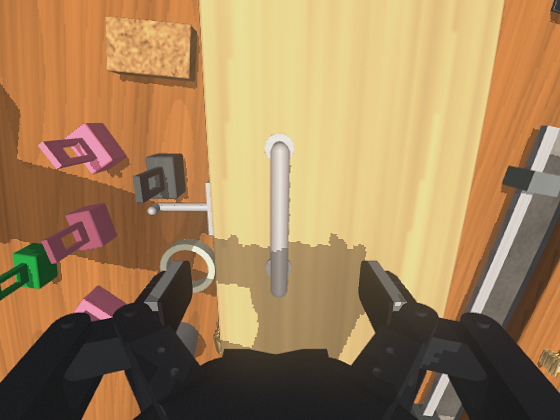

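The wrist view shows the bar vertical at col 280, rows 145–290, midway between the fingers, and the weight standing at (160,178). The bar axis is 3.3 mm farther in chest x than I'd estimated, so I correct, descend and grip.

```bash
python3 -m jog '[[[0.03,0.07,0.1,0,0,0.0009,1],[0,0,0.35,0,0,0,1],[0,0,0.4,0,0,0,1],[0,0,0.4,0,0,0,1],[0,0,0.3,0,0,0,1],[0,0,0.12,0,0,0,1],[0,0,0,0,0,0,0.5],[0,0,0,0,0,0,0.3],[0,0,0,0,0,0,0.2],[0,0,0,0,0,0,0.1],[0,0,0,0,0,0,0.1],[0,0,0,0,0,0,0.05]]]' 60; python3 -m jog '[[[0,0,0,0,0,0,0.05],[0,0,0,0,0,0,0],[0,0,0,0,0,0,0],[0,0,0,0,0,0,0]]]' 90; python3 go.py 616 -36 214
```

```text
time: 15.08
tool_pos: [615.8, -36.0, 213.8]
tcp_rot: [-179.9, 0.0, 99.3]
ft_force: [-7.9, -0.3, 6.2]
finger_gap: 12.2
time: 15.58
tool_pos: [615.8, -35.9, 213.9]
tcp_rot: [-179.9, 0.0, 99.3]
ft_force: [-6.8, -0.5, 6.5]
finger_gap: 11.3
15.575 [615.8 -35.9 213.9] [-179.9    0.    99.3] [-6.8 -0.5  6.5] 11.3
units [-0.002  0.004 -0.002]
```

The bar is gripped: gap 11.3 mm, which I put down to pad compliance on the round bar. I'll pull along the bar's arc in small steps and read the force.

```bash
python3 -m jog '[[[0,0.008,-0.02,0,0,0,0],[0,0.008,-0.02,0,0,0,0],[0,0.01,-0.026,0,0,0,0],[0,0.01,-0.026,0,0,0,0],[0,0,0,0,0,0,0]]]'; python3 -m jog '[[[0,0.01,-0.026,0,0,0,0],[0,0.01,-0.026,0,0,0,0],[0,0.01,-0.026,0,0,0,0],[0,0.01,-0.026,0,0,0,0],[0,0,0,0,0,0,0]]]'
```

```text
time: 16.2
tool_pos: [615.7, -36.0, 214.1]
tcp_rot: [-179.5, -0.1, 99.3]
ft_force: [-5.6, -2.5, -12.5]
finger_gap: 11.2
time: 16.82
tool_pos: [617.3, -35.6, 218.4]
tcp_rot: [-179.5, -0.1, 99.3]
ft_force: [-5.2, -3.0, -15.5]
finger_gap: 11.4
```

```bash
python3 -m jog '[[[0,0.01,-0.026,0,0,0,0],[0,0.01,-0.026,0,0,0,0],[0,0.01,-0.026,0,0,0,0],[0,0,0,0,0,0,0]]]'; python3 -m jog '[[[0,0.01,-0.026,0,0,0,0],[0,0.01,-0.026,0,0,0,0],[0,0.01,-0.026,0,0,0,0],[0,0,0,0,0,0,0]]]'
```

```text
time: 17.32
tool_pos: [620.2, -35.2, 224.9]
tcp_rot: [-179.7, -0.0, 99.3]
ft_force: [-4.4, -2.5, -6.6]
finger_gap: 11.2
time: 17.82
tool_pos: [622.7, -34.8, 230.2]
tcp_rot: [-179.9, -0.0, 99.3]
ft_force: [-5.8, -2.5, -7.1]
finger_gap: 11.5
```

It broke free gently, with the lid now at about 0.1 rad and the load down to about 7 N. On to about 0.2 rad.

```bash
python3 -m jog '[[[0,0.015,-0.03,0,0,0,0],[0,0.015,-0.03,0,0,0,0],[0,0.015,-0.03,0,0,0,0],[0,0.016,-0.03,0,0,0,0],[0,0.016,-0.03,0,0,0,0],[0,0.017,-0.03,0,0,0,0],[0,0.018,-0.03,0,0,0,0],[0,0.018,-0.03,0,0,0,0],[0,0.018,-0.03,0,0,0,0],[0,0.018,-0.03,0,0,0,0],[0,0,0,0,0,0,0],[0,0,0,0,0,0,0]]]'
python3 - <<'E'
from h import *
for n in ('top','wrist','side'): grab(n,n+'6')
a=np.radians(9.34);A=np.array([[np.cos(a),np.sin(a)],[-np.sin(a),np.cos(a)]]);c=np.array([555,-48])
for f in ('wrist6','top6','side6','top0'):
    P=cloud(f); im=load(f)['im'].astype(int); q=(P[:,:,:2]-c)@A.T
    k=(q[:,:,0]>5)&(q[:,:,0]<200)&(abs(q[:,:,1])<170)&(abs(q[:,:,1])>75)&(P[:,:,2]>170)&(P[:,:,2]<265)&(im[:,:,0]>150)
    if k.sum()<300: print(f,k.sum()); continue
    x=q[k][:,0]; z=P[k][:,2]; p=np.polyfit(x,z,1); r=abs(z-np.polyval(p,x))<6; p=np.polyfit(x[r],z[r],1); print(f,k.sum(),'slope rad',-np.arctan(p[0]),'front top z',p[1])
P=cloud('wrist6'); d=load('wrist6')['im'].astype(int).max(2)<115
for lo,hi in ((38,50),(110,122)):
    k=d&(P[:,:,2]>lo)&(P[:,:,2]<hi)&(abs(P[:,:,1]+65)<40)&(abs(P[:,:,0]-456)<40)
    if k.sum()>10: print(lo,k.sum(),cv2.minAreaRect(P[k][:,:2].astype(np.float32)))
im=np.hstack([cv2.resize(cv2.imread(f'pics/{f}6.png'),(400,300)) for f in ('side','wrist')]); cv2.imwrite('pics/v6.png',im)
E
```

```text
time: 19.32
tool_pos: [631.2, -33.3, 246.2]
tcp_rot: [-180.0, 0.0, 99.3]
ft_force: [-6.7, -2.0, -3.6]
finger_gap: 11.0
wrist6 43421 slope rad 0.19704604836808706 front top z 240.3496966055361
top6 2436 slope rad 0.1974847408343982 front top z 239.5945416580698
side6 3400 slope rad 0.19906233518094107 front top z 241.2670050653175
top0 7011 slope rad -0.0004976058116590608 front top z 193.67238330872766
38 800 ((457.38970947265625, -64.01625061035156), (39.28664779663086, 58.541259765625), 9.033652305603027)
110 347 ((456.28240966796875, -64.10636138916016), (9.253312110900879, 32.58664321899414), 9.172479629516602)
```

View pics/v6.png

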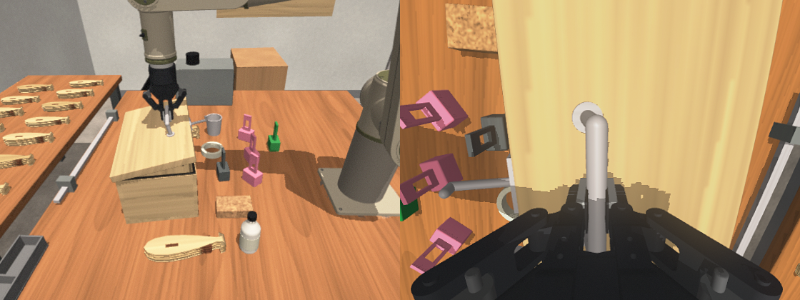

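The lid is at 0.197–0.199 rad in three views (front edge about 45 mm up). The weight stands upright and clear. I'll hold still for more than a second, re-check and hand in.

```bash
python3 -m jog '[[[0,0,0,0,0,0,0],[0,0,0,0,0,0,0],[0,0,0,0,0,0,0],[0,0,0,0,0,0,0],[0,0,0,0,0,0,0],[0,0,0,0,0,0,0],[0,0,0,0,0,0,0],[0,0,0,0,0,0,0],[0,0,0,0,0,0,0],[0,0,0,0,0,0,0],[0,0,0,0,0,0,0],[0,0,0,0,0,0,0]]]'
python3 - <<'E'
from h import *
P=grab('wrist','w7'); P=cloud('w7'); im=load('w7')['im'].astype(int)
a=np.radians(9.34);A=np.array([[np.cos(a),np.sin(a)],[-np.sin(a),np.cos(a)]]); q=(P[:,:,:2]-np.array([555,-48]))@A.T
k=(q[:,:,0]>5)&(q[:,:,0]<200)&(abs(q[:,:,1])<170)&(abs(q[:,:,1])>75)&(P[:,:,2]>170)&(P[:,:,2]<265)&(im[:,:,0]>150)
print(-np.arctan(np.polyfit(q[k][:,0],P[k][:,2],1)[0]), telemetry.sense()['ft_force'], telemetry.sense()['finger_gap'])
print(job.hand_in())
E
```

```text
time: 20.98
tool_pos: [631.1, -33.3, 246.1]
tcp_rot: [-180.0, 0.0, 99.3]
ft_force: [-7.7, -2.1, -4.5]
finger_gap: 11.2
0.19702845204566508 [-6.78517673 -2.16387311 -3.31572994] 11.413807148199947
the job is handed in; nothing more can be done
None
```

I lifted the dark steel weight off the peg and stood it on the bench at about (456, -65) mm, then let go of it. I then gripped the lid's bar, pulled it free of the gasket in small steps, and handed in at about 21 s while still holding it.

**Lid:** the last wrist check read 0.197 rad, or about 45 mm up at the front edge. It held steady through a 1.5 s wait. Three views just before that wait gave 0.197 to 0.199 rad.

**Weight:** just after letting go, its base and strap centres agreed within 0.6 mm and its top was at 115 mm. A later, partly blocked wrist view put them about 1 mm apart, still upright and clear of the chest and arm.

**Other things on the bench:** none were touched, as far as the pictures show; I did not measure their positions again.

**Checks that disagreed:**
- The finger gap on the 14 mm bar read about 11 mm. I put that down to the pads giving under the 90 N grip.
- The first estimates of the strap and bar positions were off by up to 9 mm and 3.3 mm. I corrected both from wrist views before gripping.

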